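Shut, pin and hold the blow mould

TASK

The gaffer is about to blow into the graphite mould: swing its two open halves fully shut, then drop the red-headed locking pin from the wooden tool block through the front lugs until its collar sits on the top lug. Then take the two wooden handles together in the gripper, squeeze them firmly towards each other and finish while still holding them squeezed, the mould shut and the pin fully home. Leave the other tools and glasses where they are.

Things in the scene. Friction and masses are not known exactly. Their poses are not given: they have to be found in the camera images.
- mould_base: Fixed steel base plate of the mould, 175 x 150 x 12 mm, bolted to the table. Its origin is on the table below the middle of the mould cavity; z up. Its -x axis points from the cavity to the front of the mould (pin lugs, then handles; roughly towards the robot), +y towards the left half. An aluminium plug 66 mm across stands in the middle. The shut mould is a dark ring 100 mm across and 103 mm high over the table, open at the top, its parting plane at y = 0.
- hinge_axis (a point): A point on the upright hinge axis of both halves, at the back of the mould: 64 mm along the base's +x from its origin, at handle height (92 mm above the table).
- mould_left (a joint): Swing of the left half (on the base's +y side) about the hinge axis, rad: 0 = shut, at its stop against the plug and parting plane; grows as it opens outwards, up to 0.9. Stiff hinge: it stays where it is left; it takes about 1.5 N at the handle to move it.
- mould_right (a joint): The same for the right half (on the base's -y side): 0 = shut, grows as it opens outwards (away from the left half).
- left_handle: Handle of the left half: a steel bar with a wooden grip 80 mm long, 14 mm thick and 24 mm high (80 to 104 mm above the table). The origin lies on the hinge axis at table height, the axes are those of the base when shut, and it turns with the half.
- left_grip (a point): Middle of the left wooden grip, 204 mm from the hinge axis along the half's own -x and 15 mm to its +y side. With the mould shut the two grips lie side by side, 16 mm apart, 44 mm over their outsides; free space beneath them down to the table.
- right_handle: Handle of the right half, mirror image of the left one; same origin and axes.
- right_grip (a point): Middle of the right wooden grip, 204 mm from the hinge axis and 15 mm to the -y side of the right half.
- left_lug (a point): Centre of the 14 mm hole at the top face of the upper of the two steel lugs on the left half's front, 100 mm above the table, 137 mm from the hinge axis (67 mm from the middle of the grips). The lugs are 34 x 28 mm and 12 mm thick; the two left lugs span heights 88-100 and 60-72 mm.
- right_lug (a point): Centre of the 14 mm hole at the top face of the right half's single lug (heights 74-86 mm), which lies between the two left lugs. When both halves are shut all three holes are in line, upright, on the parting plane, and nothing near them stands higher than 104 mm above the table.
- lock_pin: Loose steel locking pin, 82 mm long, 0.09 to 0.18 kg, standing upright in one of the holes of the tool block. Origin at its tip, z up along it. Shank 12 mm across for 50 mm, its first 12 mm tapered to 5 mm; then a collar 26 mm across and 4 mm thick; then a red square grip, 16 x 16 mm and 28 mm tall (54 to 82 mm above the tip), its sides along the pin's x and y.
- pin_tip (a point): Tip of the pin (its lower end).
- pin_collar (a point): Centre of the underside of the pin's collar, 50 mm above the tip: it sits on the top lug (at point left_lug) when the pin is home.
- tool_block: Fixed dark wooden block 70 x 210 x 60 mm, origin under its centre, long side along its y. Three upright 14.5 mm holes, 54 mm deep, 65 mm apart along y, hold the pin and two other tools in any order; the pin's collar rests on its top face, 60 mm above the table.
- reamer: Graphite reamer with a turned light wooden handle, standing in the tool block, top 100 mm above the table. Leave alone.
- punch: Steel punch with a round black handle, standing in the tool block, top 94 mm above the table. Leave alone.
- jacks: Steel jacks (sprung tongs), 215 x 50 x 14 mm, lying between the block and the mould. Leave alone.
- paddle: Graphite paddle with a wooden handle, 260 x 75 x 22 mm, lying at the left. Leave alone.
- wood_cup: Wooden shaping cup 92 mm across and 50 mm high with a 150 mm stick handle, at the left. Leave alone.
- wax_tin: Brass-coloured tin, 64 mm across, 45 mm high. Leave alone.
- tumbler: Green glass tumbler, 68 mm across, 85 mm high, at the back. Leave alone.
- amber_cup: Amber glass cup, 64 mm across, 70 mm high, at the front right. Leave alone.

How it is judged (in metres and radians):
On the way, in this order (a step that is already met when the one before it is completed fails the run):
1. both mould halves are swung shut (within 0.02 rad of their stops) (value of joint each of mould_left, mould_right below 0.02 rad), for 0.2 s.
2. the pin stands through all three lugs with its collar on the top lug, the mould still shut (all of step 1 and distance between pin_collar and left_lug below 0.005 m and horizontal distance between pin_tip and right_lug below 0.005 m and angle between lock_pin's own z axis and vertical below 0.08 rad), for 0.2 s.
At the end, for the whole second after the job is handed in: One finger on the outside of each grip presses it with over 4 N (grasp point within 15 mm of the parting plane, at most 12 mm above the grips); both halves within 0.02 rad of shut; pin through all lugs, collar within 5 mm of home, pin upright within 0.08 rad (all of step 2 and contact force between the fingers and left_handle above 4 N and contact force between the fingers and right_handle above 4 N and y of the grasp point in the frame of mould_base between -0.015 and 0.015 m and z of the grasp point in the frame of mould_base below 0.116 m); the arm keeps its last pose, push and grip.
It fails at once if another tool or glass is moved more than 30 mm (distance of any of reamer, punch, jacks, paddle, wood_cup, wax_tin, tumbler, amber_cup from where it was at the start of the episode above 0.03 m).
It also fails if it takes over 67 s, if anything falls off the work surface, if the arm or the gripper's body presses on something with over 40 N, if the wrist force passes 120 N, or if a joint passes its speed limit or range.

ROBOT

A 7-joint arm with a two-finger parallel gripper is mounted at the origin on the work surface. World frame = base frame: x ahead of the robot, y to its left, z up, the work surface at z = 0. Lengths are in m, angles in degrees, forces in N, time in s.
With the tool pointing down it reaches from about 0.425 to 0.875 m from the base axis. Payload 4.7 kg.
Tool frame: the origin (TCP) lies at the very end of the fingers, on their centre line; the grasp point (between the pads) lies 19 mm behind it; z points along the fingers, y is the line along which they close (so a half turn about z gives the same grasp; the last joint's range is limited). The gripper opens to 87 mm and grips with 3 to 60 N. Pads are 19 mm wide; open, the fingers measure 117 mm over their backs; the gripper's body (75 mm by 190 mm) begins 51 mm behind the grasp point.
Start: joints at [68.761, 18.392, -4.016, 83.108, 1.295, 78.541, -3.26], TCP at [0.244, -0.602, 0.223] pointing down, gripper open.
Joint ranges: [-163.93, 163.93], [-17.29, 119.83], [-79.2, 71.16], [3.27, 140.29], [-89.18, 269.18], [5.43, 117.66], [-154.24, 154.24]. Speed limits (degrees/s): [147.25, 147.25, 180, 180, 180, 180, 180].

INTERFACE

Orientations are given as [roll, pitch, yaw] about the fixed x, y, z axes, in that order (R = Rz(yaw) Ry(pitch) Rx(roll)).
In Python, from cell import get_obs, read_camera, sign_off, silhouettes gives the robot as it stands.
- The arm moves only by the tool play_rows, never from a script. Its argument "steps" is a list that holds one entry, the list of rows, each a list of 7 numbers: the shift along the tool's x, y, z in m, then the turn, a rotation vector about the tool's x, y, z in rad, then the finger opening in m, from 0 to 0.087. A call has 1 to 12 rows; each row shifts and turns the commanded pose from where the row before left it, along the tool's axes as they then stand; what a row does not reach is not made up. A row lasts 1/10 s, in which the tool goes at most 50 mm and 8.59 degrees, less where a joint would pass 70% of its speed; a pose out of reach is approached as far as the arm can. A call is refused whole if a number of a shift passes 0.05 or a number of a turn 0.15, either way. A call with a gripper value outside its range is refused whole. The fingers move at their own pace and stop on an object; "force" is the grip in N (left out, the last holds). Time passes only in rows, so rows that do not move let the fingers close. It gives the time, the measured TCP pose, the force, the opening and the grip force at its end, in the units of the state.
- get_obs(): the state, without advancing time (a new reading comes with each control period).
- read_camera(name): name is "scene" or "top" or "wrist"; returns a dict with "frame" (480x640x3 uint8, red, green, blue), "intrinsics" (3x3 intrinsics, pixels), "view" (4x4, takes a point from world to camera coordinates). Camera axes: x right, y up, looking along -z (the intrinsics and any distortion apply to the point x, -y, -z); pixel columns grow to the right and rows downward; lengths in m; the calibration is good to about 2 mm. A picture is of the moment at which its call begins. There is no depth.
- sign_off(): hands the job in; it is judged then, once.
Trained networks look in the newest picture that a camera, given by its name, has taken for a name from the list of things; names that differ only in an ending like _2 or _b are one class to them, and where a whole thing is asked for, a point or a joint stands for the part that bears it (a point fixed in the world has none). Each returns a list of dicts, best first, with "p" (0 to 1); they miss things now and then, are a little off and sometimes report something else, mostly with a low value. They report only what shows in the picture. A call takes as long as a camera call.
- silhouettes(camera, name): "pixels" (480x640 bool, what is visible of it) and "extent" ([left, top, right, bottom] in pixels, round what is visible of it).
The state is a dict: "time_s": time; "qpos": joint angles; "joint_velocities": joint speeds; "effort": joint torques, N m; "tool_pos": TCP position; "tool_rot": TCP orientation; "force": force on the tool from outside, world axes, zero at the start; "wrist_torque": the same for the moment, N m; "grip_width": finger opening in m; "grasp_force": force on a finger pad.
Only numpy, scipy, OpenCV 4.12 (cv2) and the standard library are available. Lean on these libraries where they do the work, as an engineer would, in place of code of your own. Each camera call takes 0.05 s, during which the arm holds its last target. There are 200 camera calls.

## Working session

There is one attempt and no reset: what is moved stays moved. The work goes in short steps, Python scripts to look and compute and a tool call to move; the robot and the scene stay as the last step left them, time stands still between calls to the robot, and variables do not carry over. Pictures are saved under pics/ and viewed, at most 10 in all, crops included, and the job is handed in when it is done.

Besides the shell and the picture viewer there is one more tool, called after "Request:" as name(argument=value, ...) on one line, values as JSON. play_rows: Moves the arm, as the interface text tells. Its arguments: {"type":"object","properties":{"steps":{"type":"array","items":{"type":"array","items":{"type":"array","items":{"type":"number"}}}},"force":{"type":"number"}},"required":["steps"]}

```bash
mkdir -p pics; ls; python3 - <<'E'
from cell import *
import cv2
o=get_obs(); print({k:(v if not hasattr(v,'round') else v) for k,v in o.items()})
for n in("scene","top"):
    c=read_camera(n); cv2.imwrite(f"pics/{n}0.png",c["frame"][:,:,::-1]); print(n,c["intrinsics"],c["view"], [k for k in c])
    for t in("mould_base","left_handle","right_handle","left_grip","lock_pin","tool_block","jacks","reamer","punch"):
        print(t,[(round(d["p"],2),list(map(int,d["extent"]))) for d in silhouettes(n,t)[:3]])
E
```

```text
pics
{'time_s': 0.0, 'qpos': array([68.76198532, 18.43968487, -4.01511201, 83.17486229,  1.29403481,
       78.54232939, -3.25824643]), 'joint_velocities': array([-0.01007154,  0.06080827, -0.00447352, -0.06959208,  0.04545659,
        0.02799867, -0.04702666]), 'effort': array([ 2.22438493e-04, -4.91286206e+01, -4.03768821e-01, -3.12528920e+01,
       -6.38740626e-02,  4.37890913e-02,  1.86187690e-04]), 'tool_pos': array([ 0.24371835, -0.60196972,  0.22145473]), 'tool_rot': array([-1.79888314e+02,  5.02528576e-03,  2.20489312e+01]), 'force': array([-0.46928229, -0.37686049, -0.11826203]), 'wrist_torque': array([-0.03955491,  0.03525   , -0.01875331]), 'grasp_force': 0.0, 'grip_width': 0.08707786033712091}
scene [[457.20962305   0.         320.04385042]
 [  0.         457.20962305 236.05145307]
 [  0.           0.           1.        ]] [[ 0.41359073  0.91021387  0.0212936  -0.26164378]
 [-0.59332796  0.25171449  0.76459253  0.27532929]
 [ 0.69058283 -0.32886247  0.64416212 -1.58239569]
 [ 0.          0.          0.          1.        ]] ['frame', 'intrinsics', 'view']
mould_base [(0
[... 528 characters left out ...]
  507.30468389 245.65070364]
 [  0.           0.           1.        ]] [[-0.01796664 -0.99983728  0.00161633  0.01998304]
 [ 0.9801484  -0.01729355  0.19750963 -0.58182246]
 [-0.19744954  0.00513282  0.98029961 -1.17027731]
 [ 0.          0.          0.          1.        ]] ['frame', 'intrinsics', 'view']
mould_base [(0.58, [238, 204, 358, 318])]
left_handle [(0.73, [263, 265, 283, 320])]
right_handle [(0.81, [306, 228, 359, 252])]
left_grip [(0.8, [268, 276, 282, 323])]
lock_pin [(0.75, [238, 204, 357, 322]), (0.46, [384, 236, 478, 275])]
tool_block [(0.62, [386, 234, 477, 275])]
jacks [(0.9, [329, 206, 358, 287])]
reamer [(0.46, [402, 243, 412, 254])]
punch [(0.44, [453, 249, 469, 260])]
```

```bash
python3 - <<'E'
import cv2
a=cv2.imread("pics/top0.png")[150:375,210:510]
cv2.imwrite("pics/top_c.png",cv2.resize(a,(800,600),interpolation=cv2.INTER_CUBIC))
a=cv2.imread("pics/scene0.png")[150:375,130:430]
cv2.imwrite("pics/scene_c.png",cv2.resize(a,(800,600),interpolation=cv2.INTER_CUBIC))
E
```

```text
(no output)
```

View pics/top_c.png

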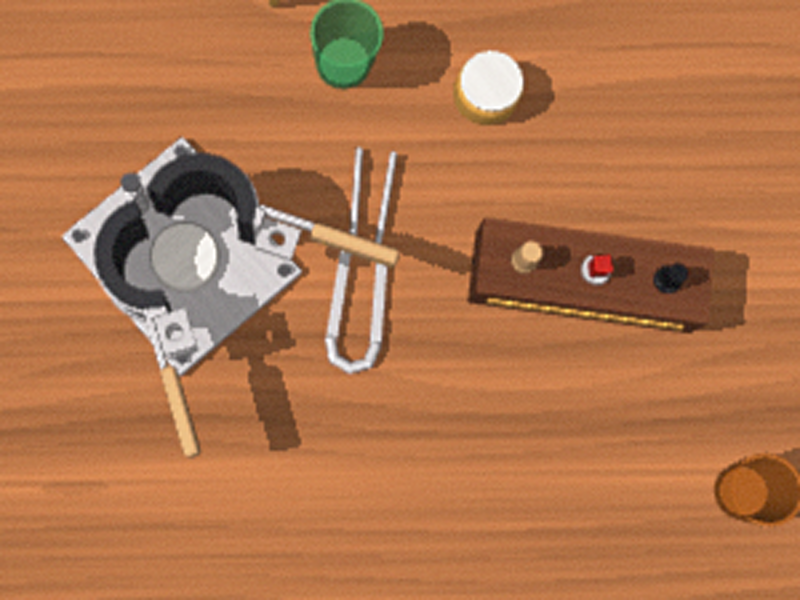

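View pics/scene_c.png

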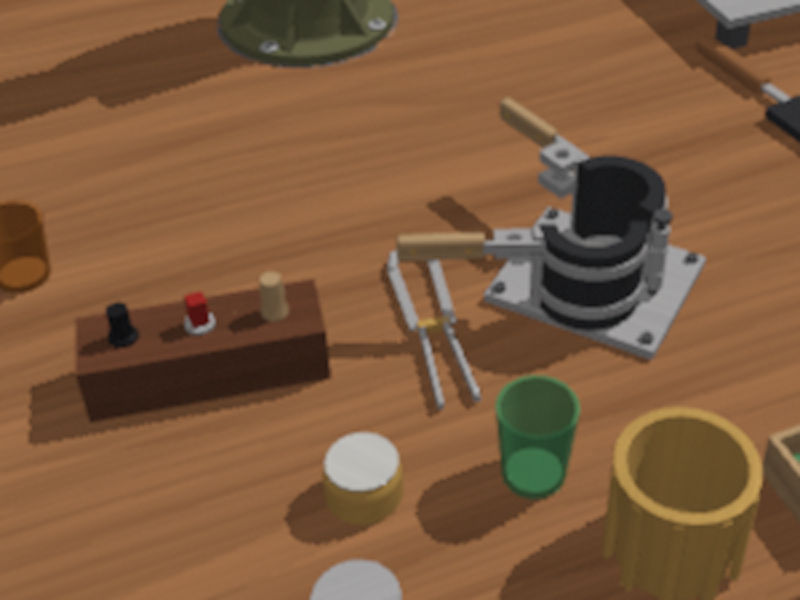

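The pictures show both halves open: left grip at top-crop (182,410), right grip at (353,245) above the jacks, and hinge pin at (132,182). The red-headed pin is in the block's middle hole, at (600,265). I'll fit the poses from these points.

```bash
cat >h.py <<'E'
import numpy as np,cv2
from cell import *
from scipy.spatial.transform import Rotation as R
K=dict(top=np.array([[507.30468389,0,317.47044873],[0,507.30468389,245.65070364],[0,0,1]]),scene=np.array([[457.20962305,0,320.04385042],[0,457.20962305,236.05145307],[0,0,1]]))
V=dict(scene=np.array([[0.41359073,0.91021387,0.0212936,-0.26164378],[-0.59332796,0.25171449,0.76459253,0.27532929],[0.69058283,-0.32886247,0.64416212,-1.58239569],[0,0,0,1]]),
top=np.array([[-0.01796664,-0.99983728,0.00161633,0.01998304],[0.9801484,-0.01729355,0.19750963,-0.58182246],[-0.19744954,0.00513282,0.98029961,-1.17027731],[0,0,0,1]]))
def proj(P,k,v):
    c=v[:3,:3]@np.asarray(P,float)+v[:3,3]; c=c*[1,-1,-1]; q=k@c; return q[:2]/q[2]
def back(uv,z,k,v):
    d=np.linalg.inv(k)@[uv[0],uv[1],1]; d=v[:3,:3].T@(d*[1,-1,-1]); o=-v[:3,:3].T@v[:3,3]
    return o+d*(z-o[2])/d[2]
def rz(a): c,s=np.cos(a),np.sin(a); return np.array([[c,-s,0],[s,c,0],[0,0,1]])
def half(base,q,s,p): # p in half's frame (hinge origin), s=+1 left
    x,y,a=base; return np.array([x,y,0])+rz(a)@(np.array([.064,0,0])+rz(-s*q)@np.array(p))
def wtool(tgt,yaw=None):
    o=get_obs(); r=R.from_euler('xyz',o['tool_rot'],degrees=True)
    print('at',o['tool_pos'].round(4),o['tool_rot'].round(2),'tool-shift',r.inv().apply(np.array(tgt)-o['tool_pos']).round(4), 'dyaw(tool z, rad)', None if yaw is None else round(-np.radians((yaw-o['tool_rot'][2]+90)%180-90),3))
E
cat >fit.py <<'E'
from h import *
from scipy.optimize import least_squares
f={'top':lambda p:(210+p[0]*.375,150+p[1]*.375),'scene':lambda p:(130+p[0]*.375,150+p[1]*.375)}
H=[('top',(278,238),-1,(-.137,0,.086)),('top',(175,332),1,(-.137,0,.100)),
('top',(172,368),1,(-.164,.015,.104)),('top',(191,455),1,(-.244,.015,.104)),('top',(311,231),-1,(-.164,-.015,.104)),('top',(397,256),-1,(-.244,-.015,.104)),
('scene',(563,153),1,(-.137,0,.1)),('scene',(515,237),-1,(-.137,0,.086)),('scene',(507,103),1,(-.244,.015,.104)),('scene',(551,134),1,(-.164,.015,.104)),('scene',(399,240),-1,(-.244,-.015,.104)),('scene',(485,239),-1,(-.164,-.015,.104))]
C=[('top',(182,138),1,-1),('top',(63,237),1,1),('top',(300,272),-1,-1),('top',(182,375),-1,1),('scene',(705,258),1,1),('scene',(652,352),1,-1),('scene',(487,295),-1,-1)]
def res(v):
    r=[]
    for c,p,s,l in H: r+=list(proj(half(v[:3],v[3] if s>0 else v[4],s,l),K[c],V[c])-f[c](p))
    for c,p,a,b in C: r+=list(proj(np.array([v[0],v[1],0])+rz(v[2])@[v[5]+a*.0875,b*.075,.012],K[c],V[c])-f[c](p))
    return r
s=least_squares(res,[.6,.1,.75,.5,.5,0],loss='soft_l1'); print(s.x.round(4),np.degrees(s.x[2])); print(np.array(res(s.x)).reshape(-1,2).round(1).tolist())
v=s.x
for n,q,sg in(('L',v[3],1),('R',v[4],-1)):
    print(n,'grip now',half(v[:3],q,sg,(-.204,sg*.015,.092)).round(3),'shut',half(v[:3],0,sg,(-.204,sg*.015,.092)).round(3))
print('lug',half(v[:3],0,1,(-.137,0,.1)).round(4),'hinge',half(v[:3],0,1,(0,0,0)).round(4))
for c,p in(('top',(601,265)),('scene',(195,300))): print('pin',back(f[c](p),.092,K[c],V[c]).round(4))
for p in((487,220),(712,250),(530,250),(672,270)): print(back(f['top'](p),.06 if p[0]in(487,712) else .098,K['top'],V['top']).round(4))
E
python3 fit.py
```

```text
[0.5921 0.1066 0.7045 0.4184 0.5171 0.0048] 40.365127752598696
[[-0.9, -0.8], [-0.7, -0.9], [-2.7, -1.6], [0.2, -0.6], [-0.4, -2.0], [-0.1, -0.5], [-1.8, -0.6], [-1.7, -0.2], [-2.9, -2.9], [0.1, -1.5], [-2.1, -1.4], [-1.0, -2.2], [-0.6, -1.3], [-1.3, -0.5], [0.4, -1.1], [-0.8, -0.3], [-1.1, -1.9], [-0.5, -1.1], [-2.8, -1.5]]
L grip now [0.441 0.105 0.092] shut [0.476 0.027 0.092]
R grip now [ 0.585 -0.049  0.092] shut [0.495 0.004 0.092]
lug [0.5365 0.0593 0.1   ] hinge [0.6409 0.148  0.    ]
pin [ 0.5614 -0.2671  0.092 ]
pin [ 0.571  -0.2667  0.092 ]
[ 0.6111 -0.1736  0.06  ]
[ 0.5796 -0.3765  0.06  ]
[ 0.5748 -0.2041  0.098 ]
[ 0.5547 -0.3276  0.098 ]
```

Request:
play_rows(steps=[[[0, 0, 0, 0, 0, -0.107, 0.087], [0, 0, 0, 0, 0, -0.107, 0.087], [0, 0, 0, 0, 0, -0.107, 0.087], [0.042, -0.01, 0, 0, 0, 0, 0.087], [0.042, -0.01, 0, 0, 0, 0, 0.087], [0.042, -0.01, 0, 0, 0, 0, 0.087], [0.042, -0.01, 0, 0, 0, 0, 0.087], [0.042, -0.01, 0, 0, 0, 0, 0.087], [0.042, -0.01, 0, 0, 0, 0, 0.087], [0.042, -0.01, 0, 0, 0, 0, 0.087], [0.042, -0.01, 0, 0, 0, 0, 0.087], [0.042, -0.01, 0, 0, 0, 0, 0.087]]])

```text
time_s: 2.2
tool_pos: [0.4741, -0.2873, 0.2229]
tool_rot: [179.9, 0.0, 40.4]
force: [0.6, -0.9, -0.3]
grip_width: 0.0872
grasp_force: 0.0
```

Request:
play_rows(steps=[[[0.042, -0.01, 0, 0, 0, 0, 0.087], [0.0245, -0.041, 0, 0, 0, 0, 0.087], [0.0245, -0.041, 0, 0, 0, 0, 0.087], [0.0245, -0.041, 0, 0, 0, 0, 0.087], [0.0245, -0.041, 0, 0, 0, 0, 0.087], [0.0245, -0.041, 0.01, 0, 0, 0, 0.087], [0.0245, -0.041, 0.01, 0, 0, 0, 0.087], [0.0245, -0.041, 0.01, 0, 0, 0, 0.087], [0, 0, 0, 0, 0, 0, 0.087], [0, 0, 0, 0, 0, 0, 0.087]]])

```text
time_s: 3.2
tool_pos: [0.4429, 0.0766, 0.1926]
tool_rot: [179.9, 0.0, 40.6]
force: [0.2, -1.0, -0.0]
grip_width: 0.0869
grasp_force: 0.0
```

```bash
cat >>h.py <<'E'
B=[.5921,.1066,.7045]
def bw(x,y,z=0): return np.array([B[0],B[1],0])+rz(B[2])@[x,y,z]
def wb(p): return rz(-B[2])@(np.array(p)-[B[0],B[1],0])
E
python3 - <<'E'
from h import *
wtool(bw(-.13,.075,.075),40.36)
c=read_camera("wrist"); cv2.imwrite("pics/w1.png",c["frame"][:,:,::-1]); print(c["intrinsics"].tolist(),c["view"].round(4).tolist(),get_obs()["time_s"])
E
```

```text
at [0.4429 0.0766 0.1926] [1.7994e+02 2.0000e-02 4.0620e+01] tool-shift [ 0.0032 -0.0014  0.1176] dyaw(tool z, rad) 0.005
[[364.8630941298515, 0.0, 316.15728818699654], [0.0, 364.8630941298515, 239.38581829032265], [0.0, 0.0, 1.0]] [[0.6513, -0.7588, 0.0021, -0.2314], [0.7355, 0.6306, -0.2478, -0.3518], [0.1867, 0.1629, 0.9688, -0.4564], [0.0, 0.0, 0.0, 1.0]] 3.25
```

View pics/w1.png

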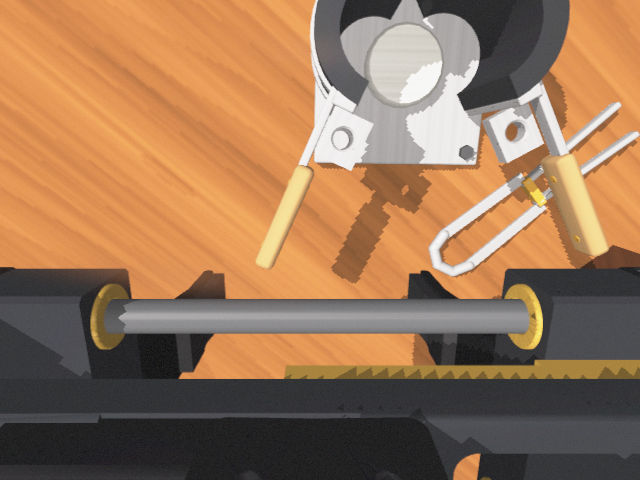

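The wrist view shows the left lug hole at (342,138), right lug hole at (515,131), left grip end at (265,265) and right grip end at (597,252). I'll check the fit against these.

```bash
python3 - <<'E'
from h import *
k=np.array([[364.863,0,316.157],[0,364.863,239.386],[0,0,1]]);v=np.array([[0.6513,-0.7588,0.0021,-0.2314],[0.7355,0.6306,-0.2478,-0.3518],[0.1867,0.1629,0.9688,-0.4564],[0,0,0,1]])
for n,p,s,q,l in(('Llug',(342,138),1,.4184,(-.137,0,.1)),('Rlug',(515,131),-1,.5171,(-.137,0,.086)),('Lend',(265,265),1,.4184,(-.244,.015,.104)),('Rend',(597,252),-1,.5171,(-.244,-.015,.104))):
    w=half(B,q,s,l); print(n,proj(w,k,v).round(0),p,'base-frame fit',wb(w).round(4),'wrist',wb(back(p,l[2],k,v)).round(4))
E
```

```text
Llug [342. 140.] (342, 138) base-frame fit [-0.0612  0.0557  0.1   ] wrist [-0.0598  0.0558  0.1   ]
Rlug [515. 132.] (515, 131) base-frame fit [-0.0551 -0.0677  0.086 ] wrist [-0.0541 -0.0678  0.086 ]
Lend [261. 270.] (265, 265) base-frame fit [-0.1529  0.1128  0.104 ] wrist [-0.1488  0.1099  0.104 ]
Rend [603. 256.] (597, 252) base-frame fit [-0.1407 -0.1337  0.104 ] wrist [-0.138 -0.129  0.104]
```

Request:
play_rows(steps=[[[0.001, 0, 0.0235, 0, 0, 0.005, 0.087], [0.001, 0, 0.0235, 0, 0, 0, 0.087], [0.001, 0, 0.0235, 0, 0, 0, 0.087], [0, 0, 0.0235, 0, 0, 0, 0.087], [0, 0, 0.0235, 0, 0, 0, 0.087], [0, 0.01, 0, 0, 0, 0, 0.087], [0, 0.01, 0, 0, 0, 0, 0.087], [0, 0.01, 0, 0, 0, 0, 0.087], [0, 0.01, 0, 0, 0, 0, 0.087], [0, 0.01, 0, 0, 0, 0, 0.087], [0, 0.01, 0, 0, 0, 0, 0.087], [0, 0.01, 0, 0, 0, 0, 0.087]]])

```text
time_s: 4.45
tool_pos: [0.4911, 0.0233, 0.0752]
tool_rot: [180.0, 0.0, 40.1]
force: [-1.8, 1.0, 0.8]
grip_width: 0.0872
grasp_force: 0.8
```

Request:
play_rows(steps=[[[0, 0.01, 0, 0, 0, 0, 0.087], [0, 0.01, 0, 0, 0, 0, 0.087], [0, 0, 0, 0, 0, 0, 0.087]]])

```text
time_s: 4.75
tool_pos: [0.5047, 0.0073, 0.0751]
tool_rot: [179.9, -0.0, 40.0]
force: [0.5, -0.1, -0.1]
grip_width: 0.0872
grasp_force: 0.0
```

```bash
python3 - <<'E'
from h import *
o=get_obs(); print(wb(o['tool_pos']).round(4),(rz(-B[2])@o['force']).round(2))
wtool(bw(-.14,-.0215,.075),40.36)
E
```

```text
[-0.1309 -0.0191  0.0751] [ 0.31 -0.4  -0.08]
at [0.5047 0.0073 0.0751] [ 1.7994e+02 -4.0000e-02  4.0040e+01] tool-shift [-0.0091  0.0025  0.0001] dyaw(tool z, rad) -0.006
```

Request:
play_rows(steps=[[[0, -0.003, -0.03, 0, 0, 0, 0.087], [0, 0, -0.03, 0, 0, 0, 0.087], [0.004, 0.03, 0, 0, 0, 0, 0.087], [0.004, 0.03, 0, 0, 0, 0, 0.087], [0.003, 0.029, 0, 0, 0, 0, 0.087], [0, 0, 0.03, 0, 0, 0, 0.087], [0, 0, 0.03, 0, 0, 0, 0.087], [0, -0.012, 0, 0, 0, 0, 0.087], [0, -0.012, 0, 0, 0, 0, 0.087], [0, -0.012, 0, 0, 0, 0, 0.087], [0, -0.012, 0, 0, 0, 0, 0.087], [0, -0.012, 0, 0, 0, 0, 0.087]]])

```text
time_s: 5.95
tool_pos: [0.529, -0.0032, 0.0765]
tool_rot: [179.8, -0.1, 40.2]
force: [0.9, -2.7, 1.7]
grip_width: 0.087
grasp_force: 1.5
```

Request:
play_rows(steps=[[[0, -0.012, 0, 0, 0, 0, 0.087], [0, -0.012, 0, 0, 0, 0, 0.087], [0, -0.012, 0, 0, 0, 0, 0.087], [0, -0.012, 0, 0, 0, 0, 0.087], [0, -0.012, 0, 0, 0, 0, 0.087], [0, -0.003, 0, 0, 0, 0, 0.087], [0, 0, 0, 0, 0, 0, 0.087]]])

```text
time_s: 6.65
tool_pos: [0.4868, 0.0454, 0.0747]
tool_rot: [-179.9, 0.1, 40.2]
force: [-0.3, 0.1, -0.2]
grip_width: 0.0869
grasp_force: 0.0
```

```bash
python3 - <<'E'
from h import *
o=get_obs(); print(wb(o['tool_pos']).round(4),(rz(-B[2])@o['force']).round(2))
wtool(bw(-.14,0,.075),40.36)
c=read_camera("wrist"); cv2.imwrite("pics/w2.png",c["frame"][:,:,::-1]); np.savez("w2.npz",k=c["intrinsics"],v=c["view"])
E
```

```text
[-0.1198  0.0216  0.0747] [-0.19  0.23 -0.24]
at [0.4868 0.0454 0.0747] [-1.7991e+02  5.0000e-02  4.0230e+01] tool-shift [-0.0201  0.0216 -0.0003] dyaw(tool z, rad) -0.002
```

View pics/w2.png

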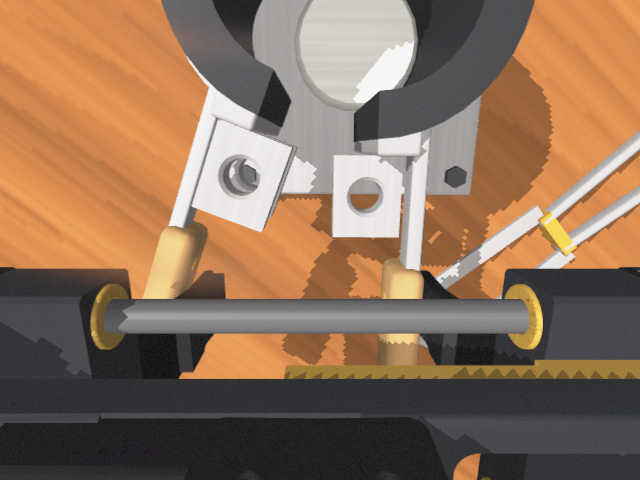

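The right half is shut: its lug is square, hole at (366,197). The inner finger dragged the left half open again on the way, leaving its lug hole at (240,175). I'll push the left half in again with closed fingers.

Request:
play_rows(steps=[[[0, 0.002, -0.03, 0, 0, 0, 0.087], [0, 0, -0.035, 0, 0, 0, 0.06], [0, -0.034, 0, 0, 0, 0, 0], [0.002, -0.034, 0, 0, 0, 0, 0], [0.003, -0.034, 0, 0, 0, 0, 0], [0, 0, 0, 0, 0, 0, 0], [0, 0, 0, 0, 0, 0, 0], [0, 0, 0, 0, 0, 0, 0]]], force=30)

```text
time_s: 7.5
tool_pos: [0.4277, 0.1232, 0.1398]
tool_rot: [-180.0, 0.0, 40.1]
force: [-0.3, 0.3, 0.3]
grip_width: 0.0389
grasp_force: 0.0
```

```bash
python3 - <<'E'
from h import *
o=get_obs(); print(o['grip_width'])
wtool(bw(-.115,.122,.075),40.36)
c=read_camera("wrist"); cv2.imwrite("pics/w3.png",c["frame"][:,:,::-1]); print(wb(o['tool_pos']))
E
```

```text
0.038864543926602976
at [0.4277 0.1232 0.1398] [-1.7997e+02  2.0000e-02  4.0090e+01] tool-shift [-0.0004 -0.0028  0.0648] dyaw(tool z, rad) -0.005
[-0.11454944  0.11913471  0.1398468 ]
```

View pics/w3.png

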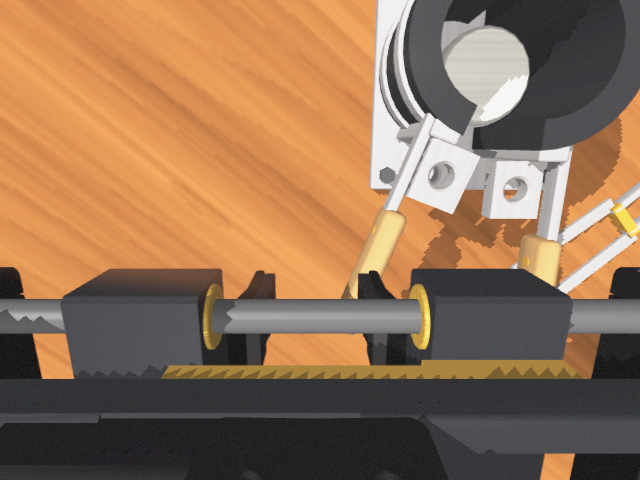

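The left handle shows at (378,250), just right of the tool's centre. The fingers are still closing.

Request:
play_rows(steps=[[[0, -0.006, 0, 0, 0, 0, 0], [0, 0, 0, 0, 0, 0, 0], [0, 0, 0, 0, 0, 0, 0], [0, 0, 0, 0, 0, 0, 0], [0, 0, 0, 0, 0, 0, 0], [0, 0, 0.02, 0, 0, 0, 0], [0, 0, 0.02, 0, 0, 0, 0], [0, 0, 0.025, 0, 0, 0, 0]]])

```text
time_s: 8.35
tool_pos: [0.4243, 0.1285, 0.075]
tool_rot: [179.9, -0.1, 40.1]
force: [0.6, 0.1, -0.8]
grip_width: 0.0003
grasp_force: 0.0
```

Request:
play_rows(steps=[[[0, 0.01, 0, 0, 0, 0, 0], [0, 0.01, 0, 0, 0, 0, 0], [0, 0.01, 0, 0, 0, 0, 0], [0, 0.01, 0, 0, 0, 0, 0], [0, 0.01, 0, 0, 0, 0, 0], [0, 0.01, 0, 0, 0, 0, 0], [0, 0.01, 0, 0, 0, 0, 0], [0, 0.01, 0, 0, 0, 0, 0], [0, 0.006, 0, 0, 0, 0, 0], [0, 0, 0, 0, 0, 0, 0]]])

```text
time_s: 9.35
tool_pos: [0.48, 0.0617, 0.0751]
tool_rot: [180.0, -0.0, 40.1]
force: [0.6, -0.7, -0.3]
grip_width: 0.0007
grasp_force: 0.0
```

```bash
python3 - <<'E'
from h import *
o=get_obs(); print(o['grip_width'],wb(o['tool_pos']).round(4),(rz(-B[2])@o['force']).round(2))
E
```

```text
0.000708502133584302 [-0.1145  0.0384  0.0751] [ 0.04 -0.92 -0.31]
```

Request:
play_rows(steps=[[[0, -0.004, 0, 0, 0, 0, 0], [0, 0, -0.03, 0, 0, 0, 0], [-0.005, 0, -0.035, 0, 0, 0, 0.087], [-0.01, 0.021, 0, 0, 0, 0, 0.087], [-0.01, 0.021, 0, 0, 0, 0, 0.087], [0, 0, 0, 0, 0, 0.005, 0.087], [0, 0, 0, 0, 0, 0, 0.087], [0, 0, 0, 0, 0, 0, 0.087], [0, 0, 0, 0, 0, 0, 0.087], [0, 0, 0, 0, 0, 0, 0.087], [0, 0, 0, 0, 0, 0, 0.087]]])

```text
time_s: 10.45
tool_pos: [0.4842, 0.0181, 0.14]
tool_rot: [-180.0, 0.0, 39.9]
force: [-0.1, -0.3, 0.1]
grip_width: 0.0651
grasp_force: 0.0
```

Request:
play_rows(steps=[[[0, 0, 0, 0, 0, 0, 0.087], [0, 0, 0.02, 0, 0, 0, 0.087], [0, 0, 0.02, 0, 0, 0, 0.087], [0, 0, 0.025, 0, 0, 0, 0.087], [0, 0, 0, 0, 0, 0, 0], [0, 0, 0, 0, 0, 0, 0], [0, 0, 0, 0, 0, 0, 0], [0, 0, 0, 0, 0, 0, 0], [0, 0, 0, 0, 0, 0, 0], [0, 0, 0, 0, 0, 0, 0], [0, 0, 0, 0, 0, 0, 0], [0, 0, 0, 0, 0, 0, 0]]], force=25)

```text
time_s: 11.65
tool_pos: [0.4846, 0.0174, 0.0755]
tool_rot: [180.0, -0.0, 39.9]
force: [-1.4, -0.6, 4.4]
grip_width: 0.0439
grasp_force: 25.0
```

```bash
python3 - <<'E'
from h import *
o=get_obs(); print(o['grip_width'],o['grasp_force'],wb(o['tool_pos']).round(4),(rz(-B[2])@o['force']).round(2))
E
```

```text
0.04391283330488903 24.999397569335997 [-0.1396  0.0016  0.0755] [-1.47  0.41  4.37]
```

Width 43.9 mm at 25 N, so the mould is shut. I'll release, rise, and look at the lug holes.

Request:
play_rows(steps=[[[0, 0, 0, 0, 0, 0, 0.087], [0, 0, 0, 0, 0, 0, 0.087], [0, 0, 0, 0, 0, 0, 0.087], [0, 0, -0.04, 0, 0, 0, 0.087], [0, 0, -0.05, 0, 0, 0, 0.087], [0, 0, -0.05, 0, 0, 0, 0.087], [0, 0, 0, 0, 0, 0, 0.087]]])

```text
time_s: 12.35
tool_pos: [0.4885, 0.0181, 0.2219]
tool_rot: [179.5, -0.5, 39.9]
force: [-0.3, 0.4, -0.3]
grip_width: 0.0849
grasp_force: 0.0
```

```bash
python3 - <<'E'
from h import *
o=get_obs(); print(o['tool_pos'],o['tool_rot'])
c=read_camera("wrist"); k,v=c["intrinsics"],c["view"]; np.savez("w4.npz",k=k,v=v)
u=proj(bw(-.073,0,.1),k,v).astype(int); print(u)
a=c["frame"][max(u[1]-60,0):u[1]+60,u[0]-80:u[0]+80,::-1]; cv2.imwrite("pics/w4.png",cv2.resize(a,None,fx=5,fy=5,interpolation=cv2.INTER_CUBIC)); print(a.shape)
E
```

```text
[0.48850622 0.01809202 0.22189321] [179.48085577  -0.47076952  39.87601475]
[312 154]
(120, 160, 3)
```

View pics/w4.png

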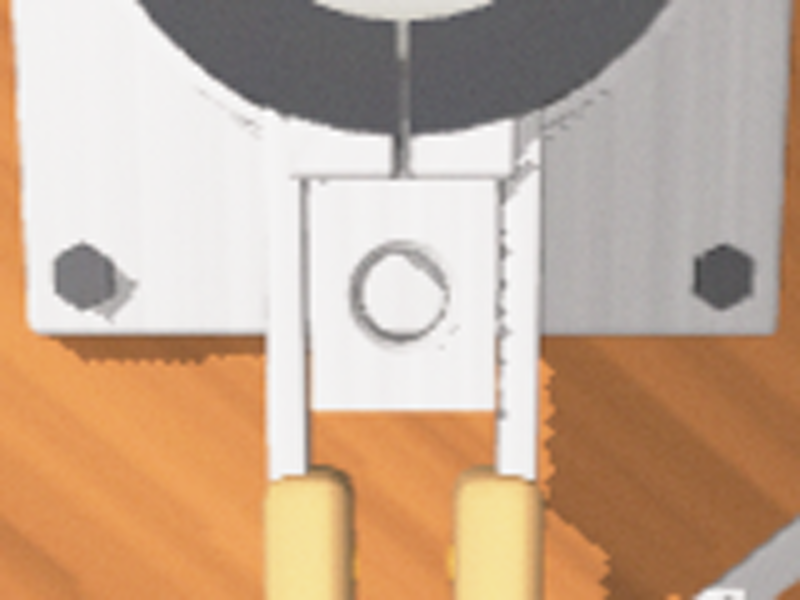

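The mould is shut: the parting line is closed and the lug holes line up at crop (400,293), which is about pixel (312,152.4). Next I'll look at the pin.

Request:
play_rows(steps=[[[0, 0, 0, 0, 0, -0.144, 0.087], [0, 0, 0, 0, 0, -0.144, 0.087], [0, 0, 0, 0, 0, -0.144, 0.087], [0, 0, 0, 0, 0, -0.144, 0.087], [0, 0, 0, 0, 0, -0.144, 0.087]]])

```text
time_s: 12.9
tool_pos: [0.4833, 0.0176, 0.2134]
tool_rot: [-179.8, 0.0, 81.5]
force: [0.2, -0.2, 0.6]
grip_width: 0.0866
grasp_force: 0.0
```

Request:
play_rows(steps=[[[-0.044, 0.015, 0, 0, 0, 0, 0.087], [-0.044, 0.015, 0, 0, 0, 0, 0.087], [-0.044, 0.015, 0, 0, 0, 0, 0.087], [-0.044, 0.015, 0, 0, 0, 0, 0.087], [-0.044, 0.015, 0, 0, 0, 0, 0.087], [-0.044, 0.015, 0, 0, 0, 0, 0.06], [-0.044, 0.015, 0, 0, 0, 0, 0.06], [-0.044, 0.015, 0, 0, 0, 0, 0.06], [0, 0, 0, 0, 0, 0, 0.06], [0, 0, 0, 0, 0, 0, 0.06]]])

```text
time_s: 13.9
tool_pos: [0.5474, -0.3493, 0.2124]
tool_rot: [-179.8, -0.1, 81.0]
force: [0.6, 1.0, 0.2]
grip_width: 0.0616
grasp_force: 0.0
```

```bash
python3 - <<'E'
from h import *
w=np.load("w4.npz"); print('hole',back((311.8,152.4),.1,w['k'],w['v']).round(4), bw(-.073,0,.1))
o=get_obs(); print(o['tool_pos'],o['tool_rot'])
c=read_camera("wrist"); k,v=c["intrinsics"],c["view"]; np.savez("w5.npz",k=k,v=v)
u=proj((.566,-.267,.092),k,v).astype(int); print(u)
a=c["frame"][max(u[1]-60,0):u[1]+60,u[0]-80:u[0]+80,::-1]; cv2.imwrite("pics/w5.png",cv2.resize(a,None,fx=5,fy=5,interpolation=cv2.INTER_CUBIC)); print(a.shape)
E
```

```text
hole [0.537  0.0605 0.1   ] [0.53647871 0.05932134 0.1       ]
[ 0.54741307 -0.34932197  0.21238487] [-1.79797620e+02 -1.39037336e-01  8.09854685e+01]
[322 123]
(120, 160, 3)
```

View pics/w5.png

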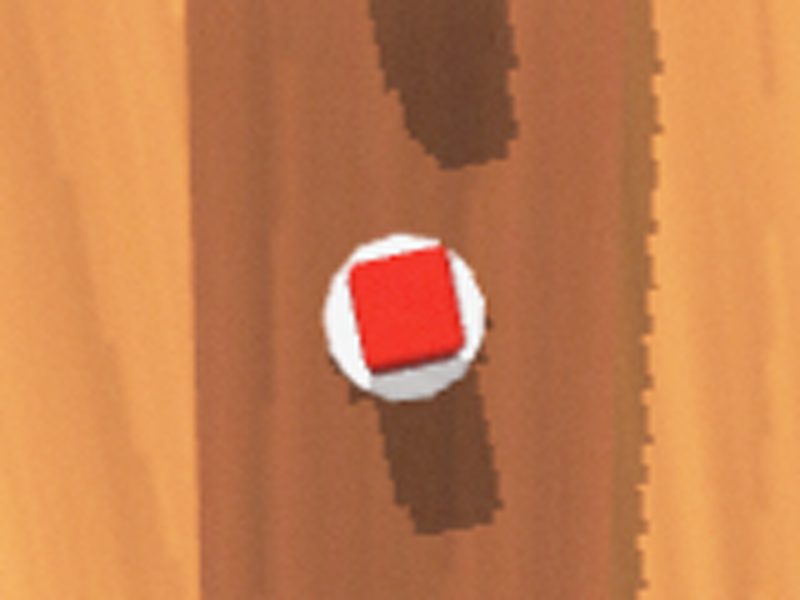

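The red head's top face is centred at crop (408,306), about pixel (323.2,123.8). It is turned roughly 13° counter-clockwise from the block.

```bash
python3 - <<'E'
from h import *
w=np.load("w5.npz"); p=back((323.2,123.8),.092,w['k'],w['v']); print(p)
q=[back((242-.4+x/5,63-.4+y/5),.092,w['k'],w['v']) for x,y in((350,268),(447,245),(464,345),(370,368))]
for i in range(4): d=q[(i+1)%4]-q[i]; print(np.linalg.norm(d).round(4),np.degrees(np.arctan2(d[1],d[0])))
p[2]=.068
r=R.from_euler('z',94.3,degrees=True)*R.from_euler('x',180,degrees=True)
print('after turn to 94.3:',r.inv().apply(p-get_obs()['tool_pos']).round(4))
E
```

```text
[ 0.56624009 -0.26754909  0.092     ]
0.0146 3.691371441722428
0.0144 -88.26442849701311
0.0144 -175.74017326818483
0.0145 92.72696239862866
after turn to 94.3: [0.0784 0.024  0.1452]
```

Request:
play_rows(steps=[[[0.039, 0.012, 0, 0, 0, -0.107, 0.06], [0.039, 0.012, 0, 0, 0, -0.107, 0.06], [0, 0, 0.04, 0, 0, 0, 0.06], [0, 0, 0, 0, 0, 0, 0.06], [0, 0, 0, 0, 0, 0, 0.06]]])

```text
time_s: 14.45
tool_pos: [0.5793, -0.2729, 0.1746]
tool_rot: [-179.9, -0.0, 93.4]
force: [-0.7, -1.1, 0.6]
grip_width: 0.06
grasp_force: 0.0
```

```bash
python3 - <<'E'
from h import *
wtool((.5662,-.2675,.068),93.3)
E
```

```text
at [ 0.5793 -0.2729  0.1746] [-1.7987e+02 -2.0000e-02  9.3440e+01] tool-shift [ 0.0061 -0.0125  0.1067] dyaw(tool z, rad) 0.002
```

Request:
play_rows(steps=[[[0.006, -0.0125, 0, 0, 0, 0, 0.06], [0, 0, 0.02, 0, 0, 0, 0.06], [0, 0, 0.025, 0, 0, 0, 0.06], [0, 0, 0.025, 0, 0, 0, 0.06], [0, 0, 0.02, 0, 0, 0, 0.06], [0, 0, 0.016, 0, 0, 0, 0.06], [0, 0, 0, 0, 0, 0, 0.06], [0, 0, 0, 0, 0, 0, 0.06]]])

```text
time_s: 15.25
tool_pos: [0.568, -0.269, 0.0702]
tool_rot: [179.9, 0.0, 93.3]
force: [0.9, 0.5, 0.7]
grip_width: 0.0598
grasp_force: 0.0
```

Request:
play_rows(steps=[[[0, 0, 0, 0, 0, 0, 0], [0, 0, 0, 0, 0, 0, 0], [0, 0, 0, 0, 0, 0, 0], [0, 0, 0, 0, 0, 0, 0], [0, 0, 0, 0, 0, 0, 0], [0, 0, 0, 0, 0, 0, 0], [0, 0, 0, 0, 0, 0, 0], [0, 0, 0, 0, 0, 0, 0]]], force=35)

```text
time_s: 16.05
tool_pos: [0.5666, -0.2685, 0.069]
tool_rot: [-179.9, -0.0, 93.4]
force: [-3.3, 0.9, 3.1]
grip_width: 0.0158
grasp_force: 35.0
```

```bash
python3 - <<'E'
from h import *
wtool((.5662,-.2675,.068),93.3); o=get_obs(); print(o['force'],o['grip_width'],o['grasp_force'])
E
```

```text
at [ 0.5666 -0.2685  0.069 ] [-179.9    -0.     93.37] tool-shift [ 0.001  -0.0004  0.001 ] dyaw(tool z, rad) 0.001
[-3.34779107  0.87906154  3.11237818] 0.015768627535050532 34.98857867438346
```

Request:
play_rows(steps=[[[0, 0, -0.015, 0, 0, 0, 0], [0, 0, -0.025, 0, 0, 0, 0], [0, 0, -0.03, 0, 0, 0, 0], [0, 0, -0.03, 0, 0, 0, 0], [0, 0, -0.03, 0, 0, 0, 0], [0, 0, 0, 0, 0, 0, 0]]])

```text
time_s: 16.65
tool_pos: [0.5708, -0.269, 0.2051]
tool_rot: [179.5, 0.3, 93.4]
force: [0.5, -0.5, -0.8]
grip_width: 0.0157
grasp_force: 35.0
```

Request:
play_rows(steps=[[[0.02, -0.001, 0, 0, 0, 0, 0], [0.035, -0.001, 0, 0, 0, 0, 0], [0.04, -0.0012, 0, 0, 0, 0, 0], [0.04, -0.0012, 0, 0, 0, 0, 0], [0.04, -0.0012, 0, 0, 0, 0, 0], [0.04, -0.0012, 0, 0, 0, 0, 0], [0.04, -0.0012, 0, 0, 0, 0, 0], [0.035, -0.001, 0, 0, 0, 0, 0], [0.025, -0.001, 0, 0, 0, 0, 0], [0.014, 0, 0, 0, 0, 0, 0], [0, 0, 0, 0, 0, 0, 0], [0, 0, 0, 0, 0, 0, 0]]])

```text
time_s: 17.85
tool_pos: [0.5379, 0.0582, 0.1984]
tool_rot: [-179.9, 0.1, 93.3]
force: [-0.3, 0.1, -2.2]
grip_width: 0.0159
grasp_force: 35.0
```

```bash
python3 - <<'E'
from h import *
wtool((.5366,.0597,.178),93.4); o=get_obs(); print(o['force'],o['grip_width'],o['grasp_force'],o['time_s'])
for n in("scene","top"):
    c=read_camera(n); 
    for z in(.1,.14): print(n,z,proj((.5366,.0607,z),c['intrinsics'],c['view']))
    if n=="scene":
        u=proj((.5366,.0607,.12),c['intrinsics'],c['view']).astype(int); a=c["frame"][u[1]-60:u[1]+60,u[0]-80:u[0]+80,::-1]; cv2.imwrite("pics/s6.png",cv2.resize(a,None,fx=5,fy=5,interpolation=cv2.INTER_CUBIC)); print(u)
E
```

```text
at [0.5379 0.0582 0.1984] [-1.7994e+02  6.0000e-02  9.3340e+01] tool-shift [ 0.0016 -0.0012  0.0204] dyaw(tool z, rad) -0.001
[-0.28217322  0.09766371 -2.18314761] 0.01586910325626662 34.98777688946575 17.85
scene 0.1 [326.96376852 216.98255817]
scene 0.14 [327.46107349 204.30351381]
[327 210]
top 0.1 [295.85566992 261.66100887]
top 0.14 [295.14013705 258.69255355]
```

View pics/s6.png

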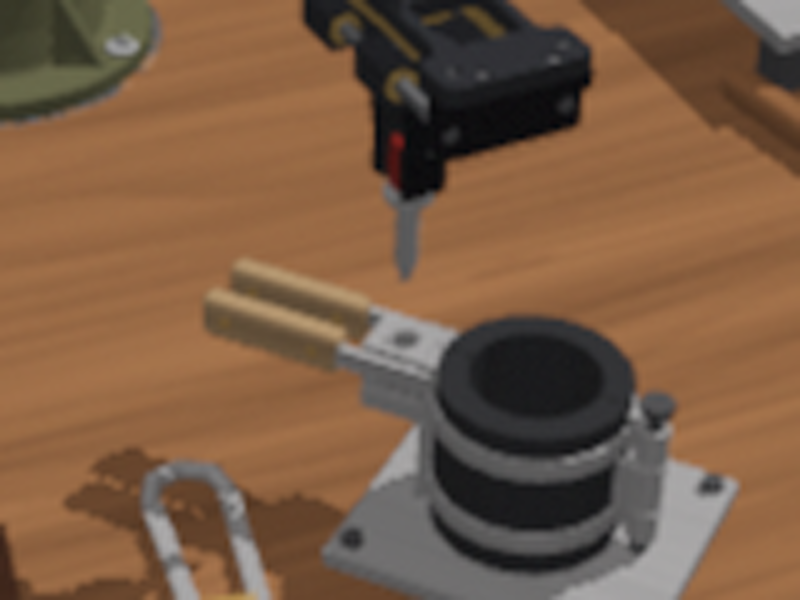

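The pin tip at (404,278) is straight above the hole at (404,338), so I'll lower it.

Request:
play_rows(steps=[[[0.0015, -0.001, 0.01, 0, 0, 0, 0], [0, 0, 0.015, 0, 0, 0, 0], [0, 0, 0.01, 0, 0, 0, 0], [0, 0, 0.008, 0, 0, 0, 0], [0, 0, 0.008, 0, 0, 0, 0], [0, 0, 0, 0, 0, 0, 0]]])

```text
time_s: 18.55
tool_pos: [0.5362, 0.0606, 0.1465]
tool_rot: [-179.9, -0.0, 93.4]
force: [0.7, 0.5, -1.3]
grip_width: 0.0156
grasp_force: 35.0
```

```bash
python3 - <<'E'
from h import *
wtool((.5366,.0597,.109),93.4); o=get_obs(); print(o['force'],o['wrist_torque'],o['grip_width'])
E
```

```text
at [0.5362 0.0606 0.1465] [-179.86   -0.     93.38] tool-shift [-0.0009  0.0005  0.0375] dyaw(tool z, rad) -0.0
[ 0.66100023  0.45069529 -1.26028235] [-0.08566769 -0.0560165  -0.01835108] 0.015554297171172843
```

Request:
play_rows(steps=[[[0, 0, 0.006, 0, 0, 0, 0], [0, 0, 0.006, 0, 0, 0, 0], [0, 0, 0.006, 0, 0, 0, 0], [0, 0, 0.006, 0, 0, 0, 0], [0, 0, 0.006, 0, 0, 0, 0], [0, 0, 0.004, 0, 0, 0, 0], [0, 0, 0, 0, 0, 0, 0], [0, 0, 0, 0, 0, 0, 0]]])

```text
time_s: 19.35
tool_pos: [0.5366, 0.0606, 0.1136]
tool_rot: [-179.9, 0.0, 93.4]
force: [-0.8, -2.6, -2.7]
grip_width: 0.0161
grasp_force: 35.0
```

```bash
python3 - <<'E'
from h import *
wtool((.5366,.0597,.109),93.4); o=get_obs(); print(o['force'],o['wrist_torque'],o['grip_width'])
E
```

```text
at [0.5366 0.0606 0.1136] [-1.7995e+02  2.0000e-02  9.3370e+01] tool-shift [-0.0008 -0.0001  0.0046] dyaw(tool z, rad) -0.0
[-0.81119505 -2.57269505 -2.69644857] [-0.73720949  0.14601686 -0.06839987] 0.016071387521877062
```

Request:
play_rows(steps=[[[-0.001, 0, 0.002, 0, 0, 0, 0], [0, 0, 0.002, 0, 0, 0, 0], [0, 0, 0.001, 0, 0, 0, 0], [0, 0, 0, 0, 0, 0, 0], [0, 0, 0, 0, 0, 0, 0]]])

```text
time_s: 19.85
tool_pos: [0.537, 0.0601, 0.109]
tool_rot: [180.0, -0.0, 93.4]
force: [-2.1, -1.6, -0.9]
grip_width: 0.0157
grasp_force: 35.0
```

```bash
python3 - <<'E'
from h import *
wtool((.5366,.0597,.109),93.4); o=get_obs(); print(o['force'],o['wrist_torque'],o['grip_width'])
E
```

```text
at [0.537  0.0601 0.109 ] [ 1.80e+02 -1.00e-02  9.34e+01] tool-shift [-0.0004 -0.0004  0.    ] dyaw(tool z, rad) -0.0
[-2.07591782 -1.62395168 -0.87417497] [-0.33084585  0.31874082 -0.04825247] 0.015708488739984594
```

Request:
play_rows(steps=[[[0, 0, 0.001, 0, 0, 0, 0], [0, 0, 0.001, 0, 0, 0, 0], [0, 0, 0, 0, 0, 0, 0], [0, 0, 0, 0, 0, 0, 0.05], [0, 0, 0, 0, 0, 0, 0.05], [0, 0, 0, 0, 0, 0, 0.05], [0, 0, 0, 0, 0, 0, 0.05], [0, 0, 0, 0, 0, 0, 0.05], [0, 0, -0.02, 0, 0, 0, 0.05], [0, 0, -0.03, 0, 0, 0, 0.087], [0, 0, -0.03, 0, 0, 0, 0.087], [0, 0, 0, 0, 0, 0, 0.087]]])

```text
time_s: 21.05
tool_pos: [0.5398, 0.0606, 0.1913]
tool_rot: [179.6, 0.0, 93.4]
force: [-0.3, 0.4, 0.6]
grip_width: 0.0665
grasp_force: 0.0
```

```bash
python3 - <<'E'
from h import *
wtool(bw(-.145,.001,.185),40.2)
print(rz(-B[2])@(np.array(bw(-.145,.001,0))-get_obs()['tool_pos']))
E
```

```text
at [0.5398 0.0606 0.1913] [1.7956e+02 2.0000e-02 9.3380e+01] tool-shift [-0.0436 -0.0616  0.0058] dyaw(tool z, rad) 0.928
[-0.07535319  0.0022225  -0.19125067]
```

Request:
play_rows(steps=[[[0, 0, 0, 0, 0, 0.133, 0.087], [0, 0, 0, 0, 0, 0.133, 0.087], [0, 0, 0, 0, 0, 0.133, 0.087], [0, 0, 0, 0, 0, 0.133, 0.087], [0, 0, 0, 0, 0, 0.133, 0.087], [0, 0, 0, 0, 0, 0.133, 0.087], [0, 0, 0, 0, 0, 0.13, 0.087], [-0.025, -0.001, 0, 0, 0, 0, 0.087], [-0.025, -0.001, 0, 0, 0, 0, 0.087], [-0.025, 0, 0, 0, 0, 0, 0.087], [0, 0, 0, 0, 0, 0, 0.087], [0, 0, 0, 0, 0, 0, 0.087]]])

```text
time_s: 22.25
tool_pos: [0.4784, 0.0128, 0.1867]
tool_rot: [180.0, 0.0, 40.2]
force: [0.1, 0.6, 0.5]
grip_width: 0.0871
grasp_force: 0.0
```

```bash
python3 - <<'E'
from h import *
wtool(bw(-.145,.001,.075),40.2)
c=read_camera("wrist"); k,v=c["intrinsics"],c["view"]
print([proj((.5366,.0602,z),k,v).round(1) for z in(.104,.132)])
cv2.imwrite("pics/w7.png",c["frame"][:300,:,::-1])
E
```

```text
at [0.4784 0.0128 0.1867] [179.98   0.    40.15] tool-shift [0.0024 0.0011 0.1117] dyaw(tool z, rad) -0.001
[array([317.1, 134.8]), array([317.2, 133.4])]
```

View pics/w7.png

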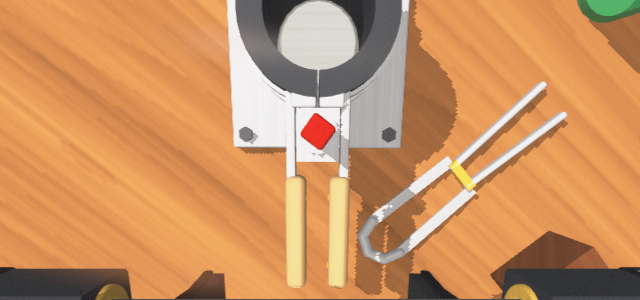

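The red head sits over the lug at (318,131), the mould is shut, and the grips lie side by side at (296,230) and (339,230). I'll descend and squeeze.

Request:
play_rows(steps=[[[0.002, 0.001, 0.02, 0, 0, 0, 0.087], [0, 0, 0.025, 0, 0, 0, 0.087], [0, 0, 0.025, 0, 0, 0, 0.087], [0, 0, 0.022, 0, 0, 0, 0.087], [0, 0, 0.02, 0, 0, 0, 0.087], [0, 0, 0, 0, 0, 0, 0], [0, 0, 0, 0, 0, 0, 0], [0, 0, 0, 0, 0, 0, 0], [0, 0, 0, 0, 0, 0, 0], [0, 0, 0, 0, 0, 0, 0], [0, 0, 0, 0, 0, 0, 0], [0, 0, 0, 0, 0, 0, 0]]], force=35)

```text
time_s: 23.5
tool_pos: [0.4805, 0.0139, 0.0754]
tool_rot: [-180.0, -0.0, 40.2]
force: [-1.4, 1.0, 3.4]
grip_width: 0.0435
grasp_force: 35.0
```

Request:
play_rows(steps=[[[0, 0, 0, 0, 0, 0, 0], [0, 0, 0, 0, 0, 0, 0], [0, 0, 0, 0, 0, 0, 0]]])

```text
time_s: 23.8
tool_pos: [0.4805, 0.014, 0.0754]
tool_rot: [-180.0, 0.0, 40.2]
force: [-2.9, 1.3, 6.5]
grip_width: 0.0434
grasp_force: 35.0
```

```bash
python3 - <<'E'
from h import *
o=get_obs(); print(o['grip_width'],o['grasp_force'],wb(o['tool_pos']).round(4),(rz(-B[2])@o['force']).round(2),o['wrist_torque'])
c=read_camera("scene"); k,v=c['intrinsics'],c['view']
print([proj((.5366,.0602,z),k,v).round(1) for z in(.1,.104,.132)])
a=c["frame"][160:256,263:391,::-1]; cv2.imwrite("pics/s8.png",cv2.resize(a,None,fx=6.25,fy=6.25,interpolation=cv2.INTER_CUBIC))
E
```

```text
0.04335840400785534 35.002043545246124 [-0.1451  0.0017  0.0754] [-1.38  2.81  6.5 ] [ 0.46048013  0.6958195  -0.14552019]
[array([326.8, 217. ]), array([326.8, 215.8]), array([327.2, 206.9])]
```

View pics/s8.png

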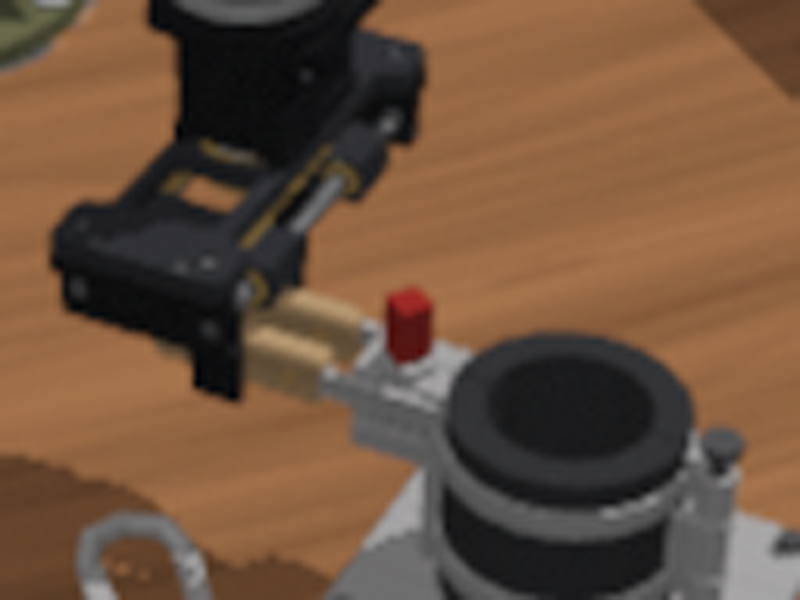

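The pin is home: its collar sits on the top lug at (408,365), and the head top at row 207.5 is about where a seated pin should show (206.9). Both handles are held squeezed at 35 N, so I'm handing in.

```bash
python3 -c "
from cell import *
print(sign_off())"
```

```text
the job is handed in; nothing more can be done
None
```

I handed the job in with the mould shut, the locking pin home on the top lug and both handles held squeezed at 35 N, at about 24 s of the 67 s allowed; the hand-in returned no verdict.

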